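Step a control board under the test pointer

TASK

Using the black knob on the sliding stage, bring the middle of the board's round brass pad under the pointer's needle and stop there for about a second, then bring the middle of the oblong brass pad under the needle, and let go, leaving it there. Do not touch the board, its round nest or the pointer, and leave the other things on the bench where they are.

Things in the scene. Friction and masses are not known exactly. Their poses are not given: they have to be found in the camera images.
- stage: Fixed two-slide (x-y) stage on the bench: aluminium base plate 300 x 310 mm, 12 mm thick. Origin on the bench top, straight below the needle tip. Its x axis is the direction of the long slide and points away from the knob; its y axis is the direction of the cross slide; z up. It stands within about 20 degrees of square to the robot, with the knob on the robot's side.
- cross_slide (a joint): Position of the lower slide along the stage's y axis, m, from -0.045 to 0.045; 0 is centred under the needle. It carries the long slide. Dry friction about 2 N, no spring: it stays where it is left.
- long_slide (a joint): Position of the upper slide (aluminium plate 150 x 150 mm with a 34 mm wide tongue towards the robot that bears the knob) along the stage's x axis, m, from -0.065 (pulled out towards the robot) to 0.045; 0 is centred under the needle. Dry friction about 2 N, no spring: it stays where it is left.
- knob_top (a point): Centre of the top of the black upright knob that moves the stage: a round post 22 mm in diameter and 55 mm high, its top 105 mm above the bench and its foot on the tongue 50 mm above the bench. It stands 135 mm from the middle of the upper slide, towards the robot. It is rigid with the upper slide: moved along x and y by any horizontal displacement, knob and board shift by just that displacement, without turning. It cannot be lifted or turned.
- nest: Round dark steel nest, 148 mm in diameter, locked on the upper slide at a different angle each time (it does not turn in use), with a green control board 120 x 84 mm in it, board face 64 mm above the bench; two black clips 14 mm square hold opposite corners (to 66 mm above the bench). Its origin is on the nest's axis, at bench height.
- round_pad (a point): Centre of the top of the round brass test pad on the board: 26 mm in diameter, 2 mm thick, its top 66 mm above the bench, 37 mm from the nest's axis.
- oblong_pad (a point): Centre of the top of the oblong brass test pad on the board: 46 x 12 mm, 2 mm thick, its top 66 mm above the bench, 34 mm from the nest's axis, across the board from the round pad.
- pointer: Fixed pointer on the stage's base: a steel column 18 mm thick and 207 mm high at the far left corner (140 mm along stage x and 130 mm along stage y from the needle), a level 12 mm thick arm 187 mm above the bench from it to above the needle, and a needle hanging from the arm's end in a 20 mm thick black holder (holder from 138 to 198 mm above the bench). Origin as the stage's.
- needle_tip (a point): The downward tip of the pointer's needle, 78 mm above the bench (12 mm above the pads). It never moves.
- tape_roll: Bystander, to be left alone: roll of black tape lying flat, 84 mm diameter, 22 mm high, 52 mm hole.
- glass_mug: Bystander, to be left alone: glass mug, 76 mm diameter, 85 mm high, with a side handle.
- screwdriver: Bystander, to be left alone: screwdriver with a grey handle, 190 mm long, lying flat.
- filter_basket: Bystander, to be left alone: small open steel filter basket, 60 mm diameter, 28 mm high.
- cleaner_bottle: Bystander, to be left alone: amber bottle, 56 mm diameter, 130 mm high.
- parts_tray: Bystander, to be left alone: open grey tray, 140 x 100 x 35 mm.
- wrench: Bystander, to be left alone: steel wrench, 160 mm long, lying flat.

How it is judged (in metres and radians):
On the way, in this order (a step that is already met when the one before it is completed fails the run):
1. the round pad is stopped with its middle under the needle for half a second (horizontal distance between needle_tip and round_pad below 0.008 m and linear speed of nest below 0.01 m/s), for 0.5 s.
2. then the oblong pad is stopped with its middle under the needle (horizontal distance between needle_tip and oblong_pad below 0.008 m and linear speed of nest below 0.01 m/s), for 0.3 s.
At the end, for the whole second after the job is handed in: The middle of the oblong pad is within 8 mm horizontally of the needle tip and the board is at rest (below 10 mm/s) (all of step 2); the robot touches nothing.
It fails at once if the robot touches the board or its nest (over 1 N) (contact force between any of the fingers, the arm and nest above 1 N).
It fails at once if the robot touches the pointer (over 1 N) (contact force between any of the fingers, the arm and pointer above 1 N).
It fails at once if another thing on the bench is moved by more than 20 mm (distance of any of tape_roll, glass_mug, screwdriver, filter_basket, cleaner_bottle, parts_tray, wrench from where it was at the start of the episode above 0.02 m).
It also fails if it takes over 40 s, if anything falls off the work surface, if the arm or the gripper's body presses on something with over 40 N, if the wrist force passes 120 N, or if a joint passes its speed limit or range.

ROBOT

A 6-joint arm with a two-finger parallel gripper is mounted at the origin on the work surface. World frame = base frame: x ahead of the robot, y to its left, z up, the work surface at z = 0. Lengths are in m, angles in degrees, forces in N, time in s.
With the tool pointing down it reaches from about 0.4 to 0.825 m from the base axis. Payload 7 kg.
Tool frame: the origin (TCP) lies midway between the tips of the shut fingers; the grasp point (between the pads) lies r.grasp_offset behind it (r.grasp_offset is the distance from the TCP to the grasp point, in m); x points along the fingers, z is the direction in which the jaws open and shut, and the axes are right-handed (so a half turn about x gives the same grasp; the last joint's range is limited). The gripper opens to 88 mm and grips with 3 to 60 N. Pads are 19 mm wide; open, the fingers measure 130 mm over their backs; the gripper's body (78 mm by 193 mm) begins 47 mm behind the grasp point.
Start: joints at [84.574, 20.546, 0.682, 0, -70.136, -16.507], TCP at [0.252, 0.626, 0.227] pointing down, gripper open.
Joint ranges: [-176.03, 176.03], [-82.01, 121.73], [-58.28, 71.71], [-173.87, 95.51], [-174.79, -0.11], [-173.66, 173.66]. Speed limits (degrees/s): [136.94, 136.94, 172.46, 180, 180, 180].

INTERFACE

Orientations are given as [roll, pitch, yaw] about the fixed x, y, z axes, in that order (R = Rz(yaw) Ry(pitch) Rx(roll)).
In Python, from plant import readout, vision, close_job, r gives the robot as it stands.
- The arm moves only by the shell command python3 -m handwheel 'ROWS' [OPENING] [FORCE]. ROWS is JSON, a list that holds one entry, the list of rows, each a list of 4 numbers: the shift along the world's x, y, z in units of 40 mm (1.0 is 40 mm), then the turn about the world's z in units of 5 degrees (1.0 is 5 degrees). In form: [[[tx, ty, tz, roll], ...]]. A call has 1 to 8 rows; each row shifts and turns the pose as measured when the row begins; what a row does not reach is not made up. A row lasts 1/10 s, in which the tool goes at most 50 mm and 8.59 degrees, less where a joint would pass 70% of its speed; a pose out of reach is approached as far as the arm can. A call is refused whole if a number of a shift passes 1 or a number of a turn 1, either way. A call with a gripper value outside its range is refused whole. OPENING is the finger opening in mm, from 0 to 87.6, set as the call begins (- or left out, the last holds). The fingers move at their own pace and stop on an object; FORCE is the grip in N (left out, the last holds). Time passes only in rows, so rows that do not move let the fingers close. It gives the time, the measured TCP pose, the force and the opening at its end, in the units of the state.
- readout.get_state(): the state, without advancing time (a new reading comes with each control period).
- vision.capture(name): name is "side" or "top" or "wrist"; returns the picture (480x640x3 uint8, blue, green, red); there is no depth.
- vision.get_calibration(name): a dict with "intrinsics" (3x3 intrinsics, pixels), "pose" (4x4, takes a point from camera to world coordinates). Camera axes: x right, y up, looking along -z (the intrinsics and any distortion apply to the point x, -y, -z); pixel columns grow to the right and rows downward; lengths in m; the calibration is good to about 2 mm. A picture is of the moment at which its call begins: read the wrist's pose just before it. get_calibration takes no time and is no camera call; for the wrist camera it gives the pose at the moment of the call.
- close_job(): hands the job in, once; it reports no verdict.
The state is a dict: "time_s": time; "joints": joint angles; "qd": joint speeds; "joint_torque": joint torques, N m; "tcp_pos": TCP position; "eef_rot": TCP orientation; "contact_force": force on the tool from outside, world axes, zero at the start; "moment": the same for the moment, N m; "gripper_width": finger opening in m.
Only numpy, scipy, OpenCV 4.12 (cv2) and the standard library are available. Lean on these libraries where they do the work, as an engineer would, in place of code of your own. Each camera call takes 0.05 s, during which the arm holds its last target.

## Working session

There is one attempt and no reset: what is moved stays moved. The work goes in short steps, Python scripts to look and compute and a shell command to move; the robot and the scene stay as the last step left them, time stands still between calls to the robot, and variables do not carry over. Pictures are saved under pics/ and viewed, and the job is handed in when it is done.

```bash
mkdir -p pics; ls; python3 - <<'E'
from plant import readout, vision, r
import cv2, json
s=readout.get_state(); print(s['time_s'],s['tcp_pos'],s['eef_rot'],s['gripper_width'],r.grasp_offset)
for n in ("side","top"):
    cv2.imwrite(f'pics/{n}0.png',vision.capture(n)); c=vision.get_calibration(n); print(n,c)
E
```

```text
pics
0.0 [0.25198655 0.62569158 0.22564532] [   4.57638098   89.90880248 -107.36478825] 0.08750416973723059 0.0188
side {'intrinsics': array([[439.20889794,   0.        , 315.92219801],
       [  0.        , 439.20889794, 232.82927502],
       [  0.        ,   0.        ,   1.        ]]), 'pose': array([[ 0.89038598,  0.32818927, -0.31544352,  0.22404134],
       [-0.45488539,  0.61546984, -0.64364288, -0.62723951],
       [-0.01709072,  0.71658124,  0.69729422,  0.80896069],
       [ 0.        ,  0.        ,  0.        ,  1.        ]])}
top {'intrinsics': array([[486.77066442,   0.        , 307.32224963],
       [  0.        , 486.77066442, 240.49875181],
       [  0.        ,   0.        ,   1.        ]]), 'pose': array([[-0.02623473,  0.98604642, -0.16439039,  0.33005618],
       [-0.9994288 , -0.02937606, -0.01670663, -0.005956  ],
       [-0.02130265,  0.1638582 ,  0.98625387,  1.27411991],
       [ 0.        ,  0.        ,  0.        ,  1.        ]])}
```

View pics/top0.png

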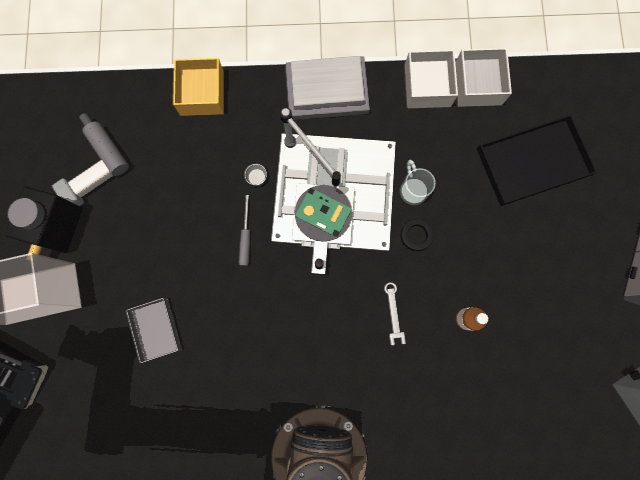

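View pics/side0.png

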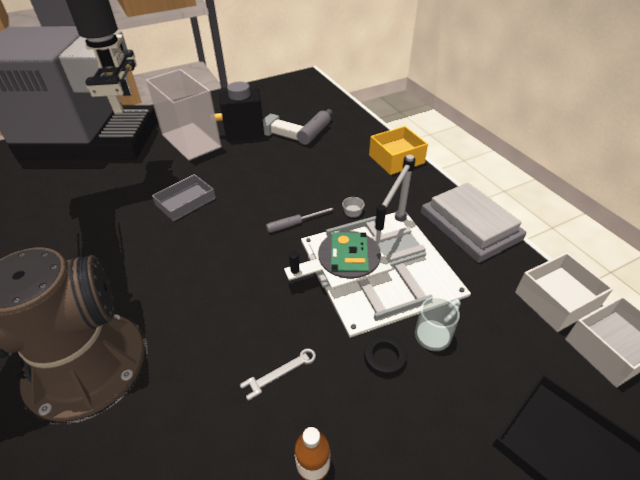

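The top view shows the stage's knob at about (319,264), the round pad at about (309,211), the oblong pad at about (337,213) and the needle holder at about (337,179). Next I'll enlarge both views.

```bash
python3 - <<'E'
import cv2
a=cv2.imread('pics/top0.png')[100:290,255:445]; cv2.imwrite('pics/topc.png',cv2.resize(a,(760,760),interpolation=cv2.INTER_CUBIC)[:600] if 0 else cv2.resize(a,(600,600),interpolation=cv2.INTER_CUBIC))
a=cv2.imread('pics/side0.png')[150:300,270:470]; cv2.imwrite('pics/sidec.png',cv2.resize(a,(800,600),interpolation=cv2.INTER_CUBIC))
E
```

```text
(no output)
```

View pics/topc.png

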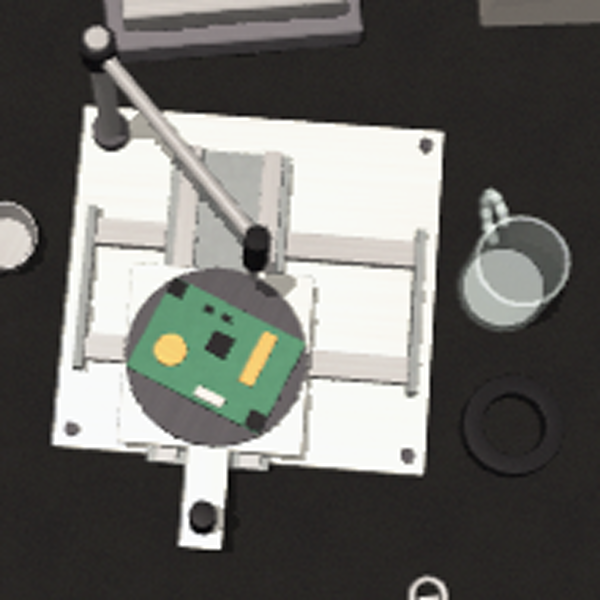

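View pics/sidec.png

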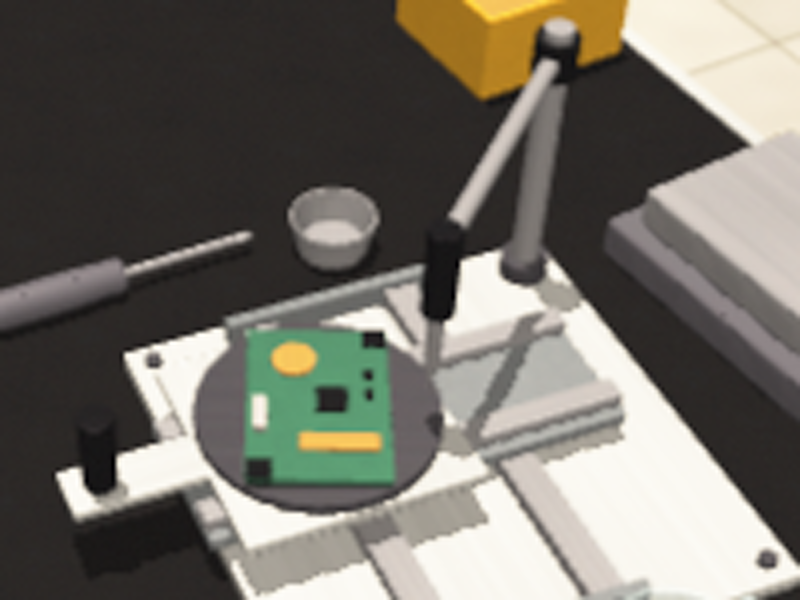

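```bash
cat > h.py <<'E'
import numpy as np
from plant import vision
def ray(n,u,v,z,c=None):
    c=c or vision.get_calibration(n);K=c['intrinsics'];T=c['pose']
    d=T[:3,:3]@np.array([(u-K[0,2])/K[0,0],-(v-K[1,2])/K[1,1],-1]);o=T[:3,3]
    return o+d*(z-o[2])/d[2]
def proj(n,p,c=None):
    c=c or vision.get_calibration(n);K=c['intrinsics'];T=c['pose']
    q=T[:3,:3].T@(np.array(p)-T[:3,3]); return K[0,2]+K[0,0]*q[0]/-q[2],K[1,2]-K[1,1]*q[1]/-q[2]
E
python3 - <<'E'
from h import *
np.set_printoptions(precision=4,suppress=True)
t=lambda u,v,z:ray('top',255+u/3.158-.34,100+v/3.158-.34,z)[:2]
s=lambda u,v,z:ray('side',270+u/4-.37,150+v/4-.37,z)[:2]
P={}
for k,tt,ss,z in [('round',(170,350),(294,358),.066),('obl',(258,358),(340,441),.066),('knob',(202,512),(98,416),.105),('nest',(216,356),(318,415),.062),('tip',None,(432,366),.078),('holdertop',(257,235),(446,230),.198),('holderbot',(255,268),(438,314),.138),('coltop',(97,40),(561,30),.207),('colbase',(112,132),(522,268),.012)]:
    print(k, t(*tt,z) if tt else None, s(*ss,z))
C=[t(*p,.012) for p in [(87,106),(443,131),(424,474),(52,445)]]
for i in range(4): e=C[(i+1)%4]-C[i]; print('corner',C[i],np.linalg.norm(e),np.degrees(np.arctan2(e[1],e[0])))
print('ctr',np.mean(C,0))
E
```

```text
round [0.6087 0.0095] [0.6077 0.0088]
obl [ 0.5999 -0.061 ] [ 0.5978 -0.0616]
knob [ 0.472  -0.0121] [ 0.4705 -0.0132]
nest [ 0.6035 -0.0274] [ 0.5989 -0.035 ]
tip None [ 0.6692 -0.045 ]
holdertop [ 0.6616 -0.0575] [ 0.6576 -0.0588]
holderbot [ 0.6541 -0.058 ] [ 0.6575 -0.0603]
coltop [0.8117 0.0552] [0.8104 0.0529]
colbase [0.8151 0.0551] [0.8131 0.0574]
corner [0.8395 0.0762] 0.3071867262125935 -96.20800107443199
corner [ 0.8062 -0.2292] 0.2983984392846948 173.8065604366724
corner [ 0.5096 -0.197 ] 0.30950352505341805 83.78929490014951
corner [0.5431 0.1107] 0.29839223795763353 -6.638303322101996
ctr [ 0.6746 -0.0598]
```

```bash
python3 - <<'E'
from h import *
for z in (.078,.10,.138,.198):
    u,v=proj('side',[.658,-.0585,z]); print('side',z,(u-270+.37)*4,(v-150+.37)*4, end=' ')
    u,v=proj('top',[.658,-.0585,z]); print('top',(u-255)*3.158,(v-100)*3.158)
E
```

```text
side 0.078 428.35196313361234 387.15144265059337 top 251.76599056325009 282.9318911715532
side 0.1 431.43022956438153 360.21663699948783 top 252.72148029316537 275.4755956138908
side 0.138 436.9763744644381 311.68791528043835 top 254.45509220382533 261.94711656963057
side 0.198 446.37761087658373 229.4271749136744 top 257.4297894447643 238.73365740982078
```

```bash
python3 -m handwheel '[[[0.33,-0.94,0,0.2],[0.33,-0.94,0,0.2],[0.33,-0.94,0,0.2],[0.33,-0.94,0,0.2],[0.33,-0.94,0,0.2],[0.33,-0.94,0,0.2],[0.33,-0.94,0,0.2],[0.33,-0.94,0,0.2]]]' 87
```

```text
time_s: 0.9
tcp_pos: [0.357, 0.3157, 0.2198]
eef_rot: [1.2, 89.5, -102.1]
contact_force: [0.9, 0.0, -0.4]
gripper_width: 0.0869
```

```bash
python3 -m handwheel '[[[0.36,-1,0,0.2],[0.36,-1,0,0.2],[0.36,-1,0,0.2],[0.36,-1,0,0.2],[0.36,-1,0,0.2],[0.36,-1,0,0.2],[0.36,-1,0,0.2],[0.36,-0.8,0,0]]]'
python3 -m handwheel '[[[0,0,0,0],[0,0,0,0]]]'
python3 - <<'E'
from h import *
import cv2
from plant import readout
for n in ('wrist','top','side'): cv2.imwrite(f'pics/{n}1.png',vision.capture(n))
print(readout.get_state()['tcp_pos'])
E
```

```text
time_s: 1.7
tcp_pos: [0.4722, -0.0109, 0.2198]
eef_rot: [3.5, 89.5, -92.3]
contact_force: [1.1, 1.0, -0.7]
gripper_width: 0.087
time_s: 1.9
tcp_pos: [0.4724, -0.0149, 0.219]
eef_rot: [-7.8, 89.5, -104.0]
contact_force: [-0.0, 1.3, -0.1]
gripper_width: 0.0869
[ 0.472391   -0.0134949   0.21920713]
```

View pics/wrist1.png

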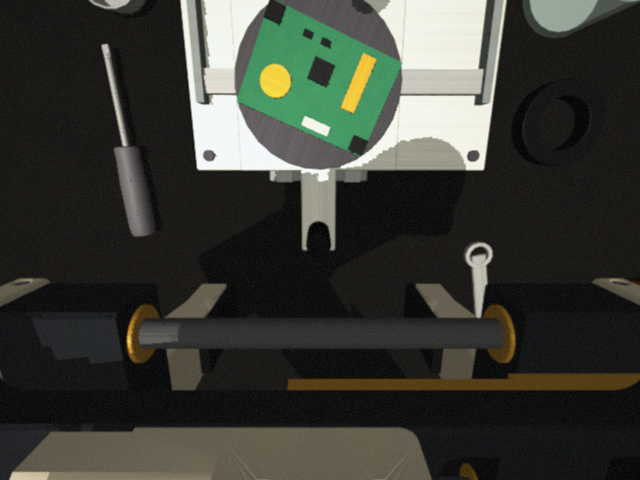

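The wrist view shows the round pad at (275,81), the oblong pad at (359,83), and the knob as the black shape near (318,237) on the tongue, centred between the open fingers. I'll check these points against the wrist calibration.

```bash
python3 - <<'E'
from h import *
import cv2
for k,p in dict(kt=(.4713,-.0126,.105),kb=(.4713,-.0126,.05)).items(): print(k,proj('wrist',p))
print(ray('wrist',275,81,.066),ray('wrist',359,83,.066))
im=cv2.imread('pics/wrist1.png')[160:310,220:420]
cv2.imwrite('pics/w1c.png',cv2.resize(cv2.convertScaleAbs(im,alpha=2.5),(800,600)))
E
```

```text
kt (np.float64(319.26095310927934), np.float64(244.31955108614622))
kb (np.float64(318.97811046141305), np.float64(229.62500089151342))
[0.60829605 0.01057508 0.066     ] [ 0.59935591 -0.06064247  0.066     ]
```

View pics/w1c.png

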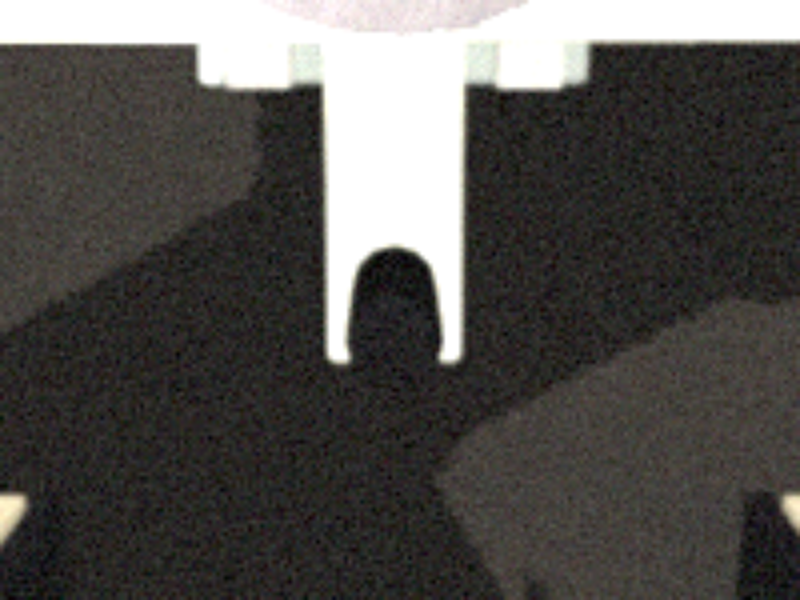

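View pics/side1.png

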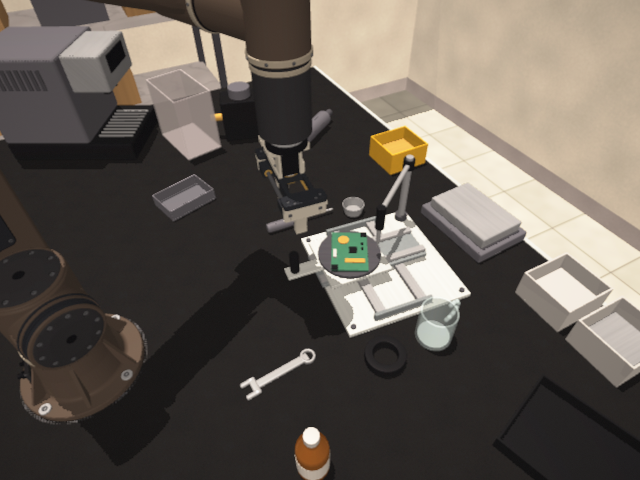

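```bash
python3 -c "
from h import *
from plant import readout
print(vision.get_calibration('wrist')['pose'][:3,3]-readout.get_state()['tcp_pos'])"
python3 -m handwheel '[[[0,0,-0.9,0],[0,0,-0.9,0],[0,0,-0.9,0],[0,0,-0.6,0],[0,0,-0.2,0],[0,0,0,0]]]'
```

```text
[ 0.07491975 -0.00577416  0.157328  ]
time_s: 2.65
tcp_pos: [0.4728, -0.0065, 0.0779]
eef_rot: [48.4, 89.5, -47.0]
contact_force: [0.8, -0.1, 0.6]
gripper_width: 0.087
```

```bash
python3 -m handwheel '[[[0,-0.15,-0.15,0],[0,0,0,0]]]'
python3 -m handwheel '[[[0,0,0,0],[0,0,0,0],[0,0,0,0],[0,0,0,0],[0,0,0,0],[0,0,0,0]]]' 10 15
```

```text
time_s: 2.85
tcp_pos: [0.474, -0.0114, 0.0734]
eef_rot: [61.9, 89.4, -33.3]
contact_force: [0.3, 0.7, -0.2]
gripper_width: 0.0868
time_s: 3.45
tcp_pos: [0.4762, -0.0111, 0.0765]
eef_rot: [81.8, 89.2, -13.5]
contact_force: [0.0, 0.2, -1.0]
gripper_width: 0.0446
```

```bash
python3 -m handwheel '[[[0,0,0,0],[0,0,0,0],[0,0,0,0],[0,0,0,0],[0,0,0,0]]]'
python3 -m handwheel '[[[0,0,0,0],[0,0,0,0]]]'
```

```text
time_s: 3.95
tcp_pos: [0.4761, -0.0113, 0.0765]
eef_rot: [80.3, 89.2, -15.0]
contact_force: [-0.5, -0.3, 0.8]
gripper_width: 0.0215
time_s: 4.15
tcp_pos: [0.4762, -0.0113, 0.0765]
eef_rot: [80.3, 89.2, -14.9]
contact_force: [-0.2, 0.5, 0.6]
gripper_width: 0.0215
```

```bash
python3 -m handwheel '[[[0.2,-0.28,0,0],[0.2,-0.28,0,0],[0.2,-0.28,0,0],[0.2,-0.28,0,0],[0.2,-0.28,0,0],[0.2,-0.28,0,0],[0,0,0,0],[0,0,0,0]]]'
python3 - <<'E'
from h import *
import cv2
from plant import readout
print(readout.get_state()['tcp_pos'])
for n in ('side','top'):
  im=vision.capture(n); cv2.imwrite(f'pics/{n}2.png',im)
  a=im[150:300,270:470] if n=='side' else im[130:280,235:435]
  cv2.imwrite(f'pics/{n}2c.png',cv2.resize(a,(800,600),interpolation=cv2.INTER_CUBIC))
E
```

```text
time_s: 4.95
tcp_pos: [0.5257, -0.0809, 0.0765]
eef_rot: [86.0, 89.3, -9.2]
contact_force: [-2.3, 2.0, 3.8]
gripper_width: 0.0213
[ 0.525731   -0.08088016  0.07650357]
```

View pics/side2c.png

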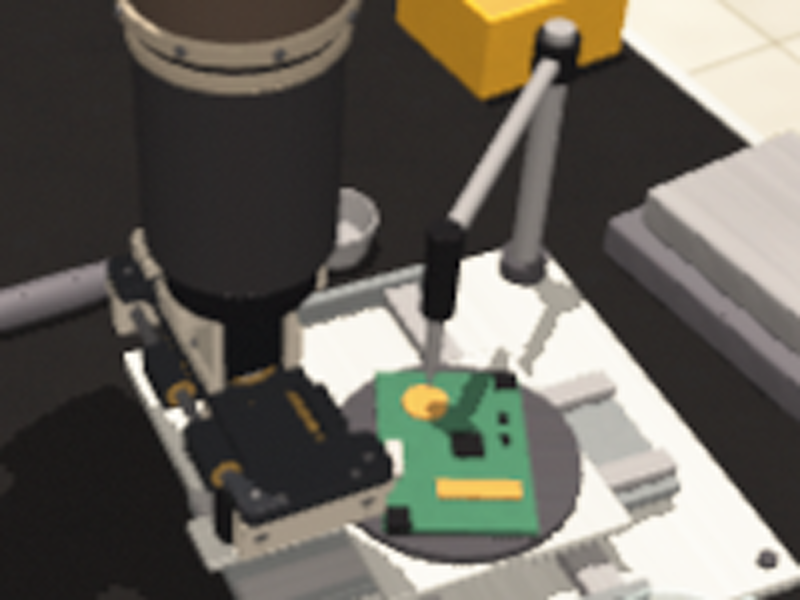

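View pics/top2c.png

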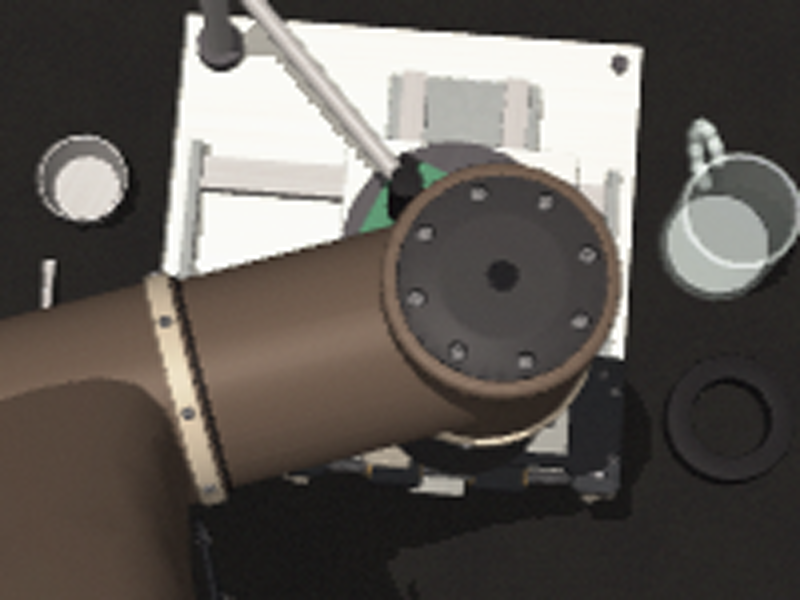

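The side crop shows the round pad at (426,402) with the needle and its shadow on it, and the oblong pad at (480,489). In the top view the arm covers the pads.

```bash
python3 - <<'E'
from h import *
import cv2
im=vision.capture('wrist'); cv2.imwrite('pics/wrist2.png',im)
s=lambda u,v,z:ray('side',270+u/4-.37,150+v/4-.37,z)[:2]
print(s(426,402,.066),s(480,489,.066))
print(proj('wrist',(.658,-.0588,.078)),proj('wrist',(.658,-.0588,.066)))
E
```

```text
[ 0.65741979 -0.05864323] [ 0.64780052 -0.1286915 ]
(np.float64(241.04415957220073), np.float64(13.229919681514275)) (np.float64(247.23244815886252), np.float64(24.423684603546207))
```

View pics/wrist2.png

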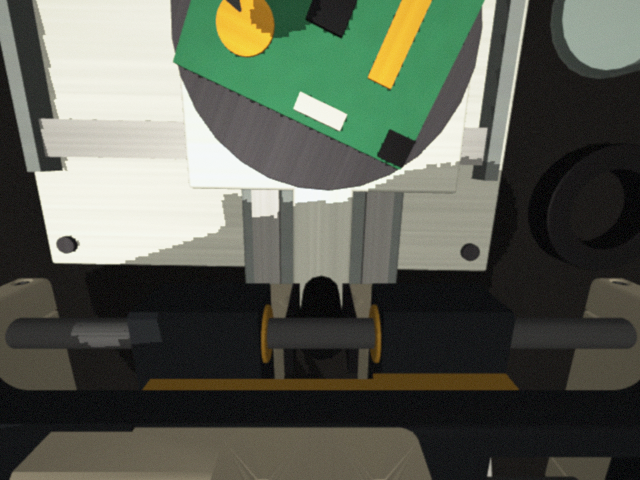

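In the wrist view the needle tip is at (240,12), against a predicted (241,13). The round pad's centre is at (245,24), against the predicted point under the needle at (247,24), so the error is about 1 mm. I'll dwell here, then move on.

```bash
python3 -m handwheel '[[[0,0,0,0],[0,0,0,0],[0,0,0,0],[0,0,0,0],[0,0,0,0],[0,0,0,0],[0,0,0,0],[0,0,0,0]]]'
python3 -m handwheel '[[[0,0,0,0],[0,0,0,0],[0,0,0,0],[0,0,0,0]]]'
python3 -m handwheel '[[[0.03,0.25,0,0],[0.03,0.25,0,0],[0.03,0.25,0,0],[0.03,0.25,0,0],[0.03,0.25,0,0],[0.03,0.25,0,0],[0.03,0.25,0,0],[0,0,0,0]]]'
```

```text
time_s: 5.9
tcp_pos: [0.5259, -0.08, 0.0766]
eef_rot: [84.4, 89.2, -10.7]
contact_force: [2.1, -1.9, -1.5]
gripper_width: 0.0216
time_s: 6.3
tcp_pos: [0.5259, -0.08, 0.0766]
eef_rot: [84.3, 89.2, -10.8]
contact_force: [1.5, -2.4, -1.1]
gripper_width: 0.0217
time_s: 7.1
tcp_pos: [0.5341, -0.0039, 0.0766]
eef_rot: [83.0, 89.2, -12.1]
contact_force: [-0.0, -0.5, -0.5]
gripper_width: 0.0217
```

```bash
python3 -m handwheel '[[[0,0,0,0],[0,0,0,0]]]'; python3 - <<'E'
from h import *
import cv2
from plant import readout
print(readout.get_state()['tcp_pos'])
im=vision.capture('wrist'); cv2.imwrite('pics/wrist3.png',im)
im=vision.capture('side'); cv2.imwrite(f'pics/side3c.png',cv2.resize(im[150:300,270:470],(800,600),interpolation=cv2.INTER_CUBIC))
print(proj('wrist',(.658,-.0588,.078)),proj('wrist',(.658,-.0588,.066)))
u,v=proj('side',(.658,-.0588,.066)); print((u-270+.37)*4,(v-150+.37)*4)
E
```

```text
time_s: 7.3
tcp_pos: [0.5342, -0.0034, 0.0765]
eef_rot: [83.4, 89.2, -11.6]
contact_force: [1.5, -1.5, -0.0]
gripper_width: 0.0218
[ 0.53421556 -0.00336204  0.07654846]
(np.float64(429.55240264266894), np.float64(17.84927885162128)) (np.float64(421.01309714235424), np.float64(28.64181653361794))
426.9924422519721 401.83277588519013
```

View pics/wrist3.png

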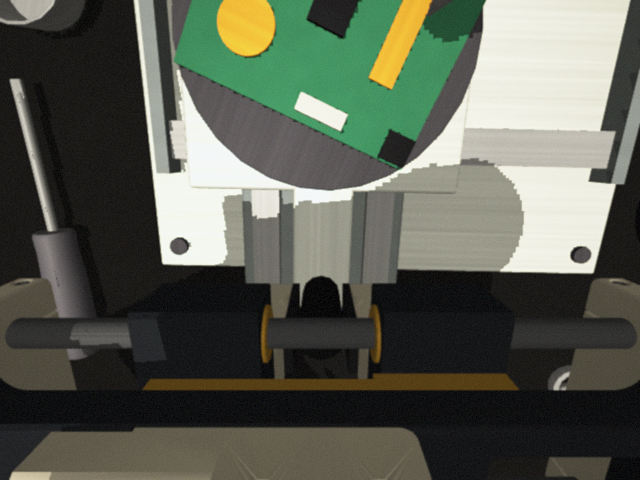

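View pics/side3c.png

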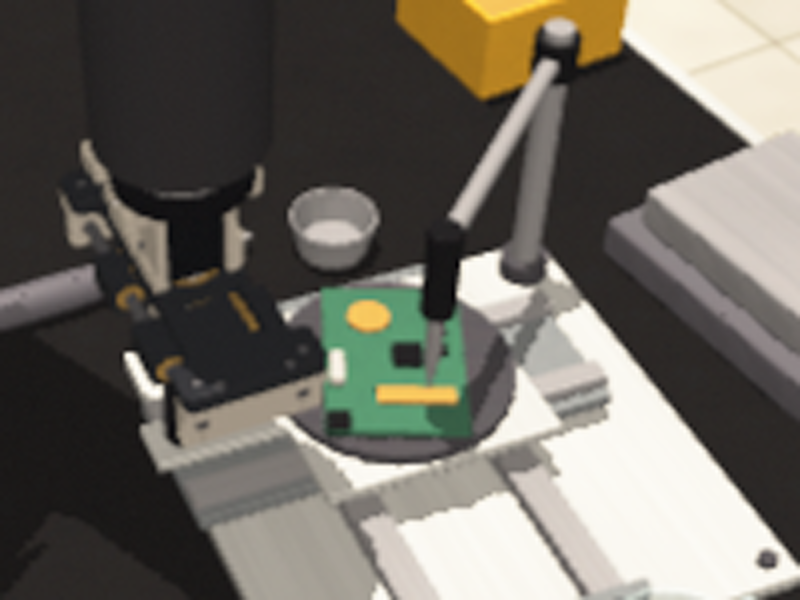

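The side crop shows the oblong pad's centre at (417,394). It should be at (427,402), so I need a small correction.

```bash
python3 - <<'E'
from h import *
p=ray('side',270+417/4-.37,150+394/4-.37,.066); print(p, (np.array([.658,-.0588])-p[:2])/.04)
E
```

```text
[ 0.65627906 -0.05075005  0.066     ] [ 0.04302345 -0.2012488 ]
```

```bash
python3 -m handwheel '[[[0.02,-0.08,0,0],[0.02,-0.08,0,0],[0,0,0,0],[0,0,0,0],[0,0,0,0]]]'; python3 - <<'E'
from h import *
import cv2
im=vision.capture('side'); cv2.imwrite(f'pics/side4c.png',cv2.resize(im[150:300,270:470],(800,600),interpolation=cv2.INTER_CUBIC))
im=vision.capture('wrist'); cv2.imwrite(f'pics/wrist4.png',im)
print(proj('wrist',(.658,-.0588,.078)),proj('wrist',(.658,-.0588,.066)))
E
```

```text
time_s: 7.9
tcp_pos: [0.5352, -0.0107, 0.0765]
eef_rot: [88.8, 89.3, -6.3]
contact_force: [0.0, 2.7, 1.6]
gripper_width: 0.0217
(np.float64(411.6412320408871), np.float64(21.850353831211322)) (np.float64(404.53339701332914), np.float64(32.28539933857735))
```

View pics/side4c.png

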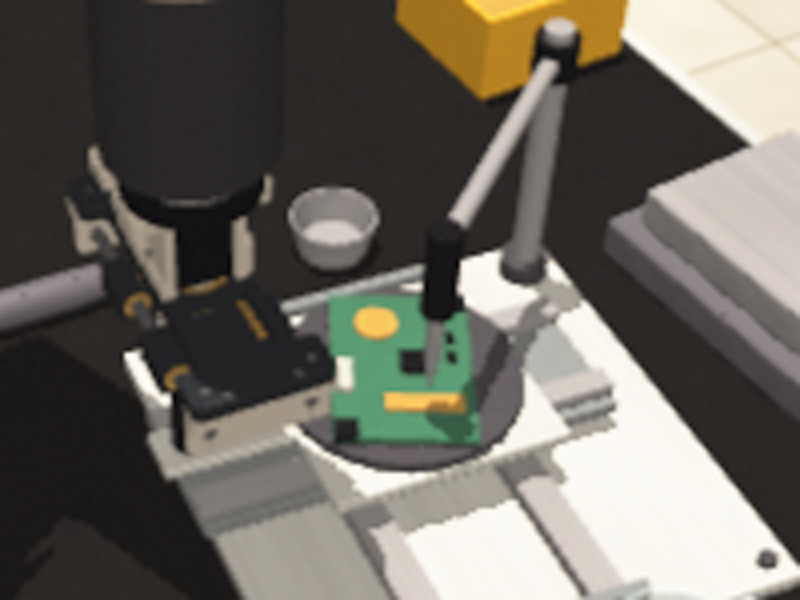

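View pics/wrist4.png

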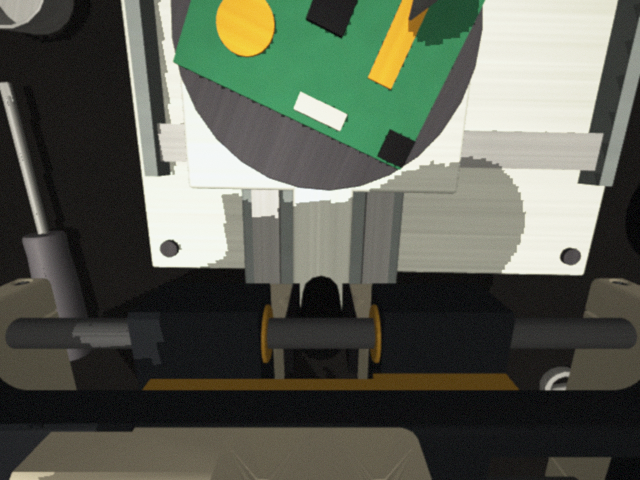

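The oblong pad is now at (425.5,401.5) in the side crop, against a target of (427,402). The wrist view agrees to within about 2 mm. I'll release the knob.

```bash
python3 -m handwheel '[[[0,0,0,0],[0,0,0,0],[0,0,0,0]]]'; python3 -m handwheel '[[[0,0,0,0],[0,0,0,0],[0,0,0,0],[0,0,0,0],[0,0,0,0],[0,0,0,0],[0,0,0,0],[0,0,0,0]]]' 60
python3 - <<'E'
from h import *
import cv2
im=vision.capture('side'); cv2.imwrite(f'pics/side5c.png',cv2.resize(im[150:300,270:470],(800,600),interpolation=cv2.INTER_CUBIC))
im=vision.capture('wrist'); cv2.imwrite(f'pics/wrist5.png',im)
E
```

```text
time_s: 8.3
tcp_pos: [0.5352, -0.0107, 0.0765]
eef_rot: [87.3, 89.3, -7.8]
contact_force: [-0.5, 1.0, 1.6]
gripper_width: 0.0215
time_s: 9.1
tcp_pos: [0.535, -0.0112, 0.0761]
eef_rot: [83.2, 89.3, -11.9]
contact_force: [0.3, -0.2, -0.4]
gripper_width: 0.06
```

View pics/side5c.png

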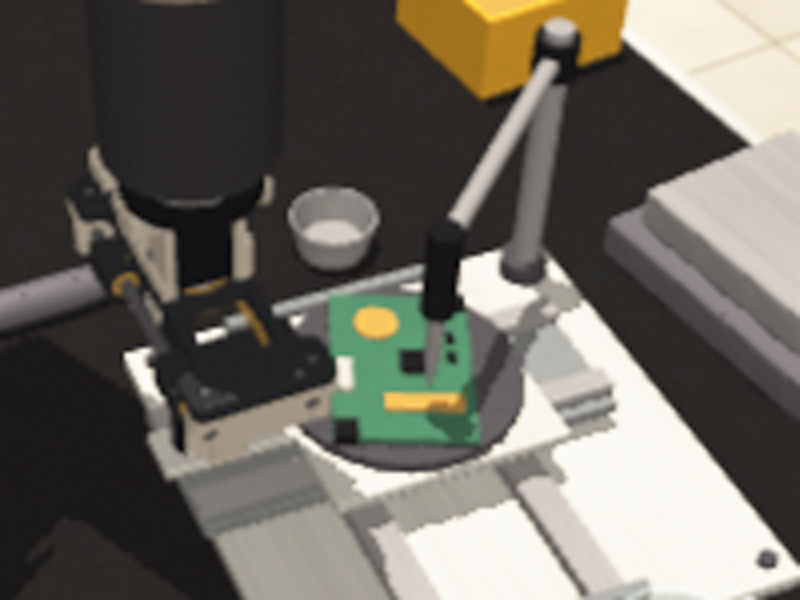

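View pics/wrist5.png

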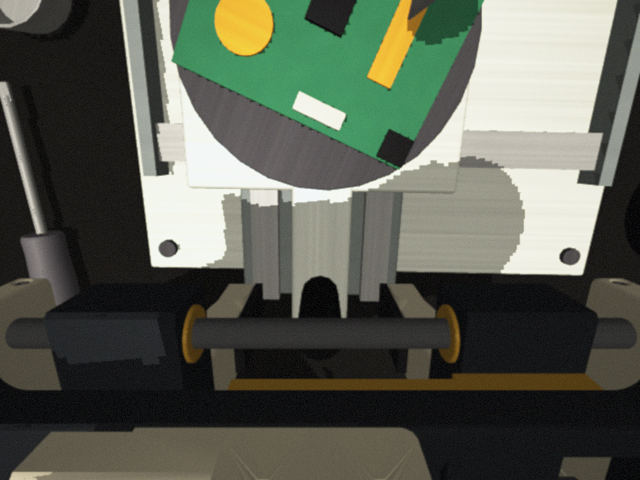

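The fingers are open on both sides of the knob, and the oblong pad has not moved, still at (425,402). I'll retreat straight up.

```bash
python3 -m handwheel '[[[0,0,0.5,0],[0,0,0.8,0],[0,0,0.8,0],[-0.3,0,0.8,0],[-0.6,0,0.4,0],[-0.5,0,0,0],[0,0,0,0],[0,0,0,0]]]'
python3 - <<'E'
from h import *
import cv2
im=vision.capture('side'); cv2.imwrite(f'pics/side6c.png',cv2.resize(im[150:300,270:470],(800,600),interpolation=cv2.INTER_CUBIC))
E
```

```text
time_s: 10.0
tcp_pos: [0.4763, -0.0117, 0.213]
eef_rot: [81.7, 89.4, -13.4]
contact_force: [-0.0, -0.3, 0.2]
gripper_width: 0.0599
```

View pics/side6c.png

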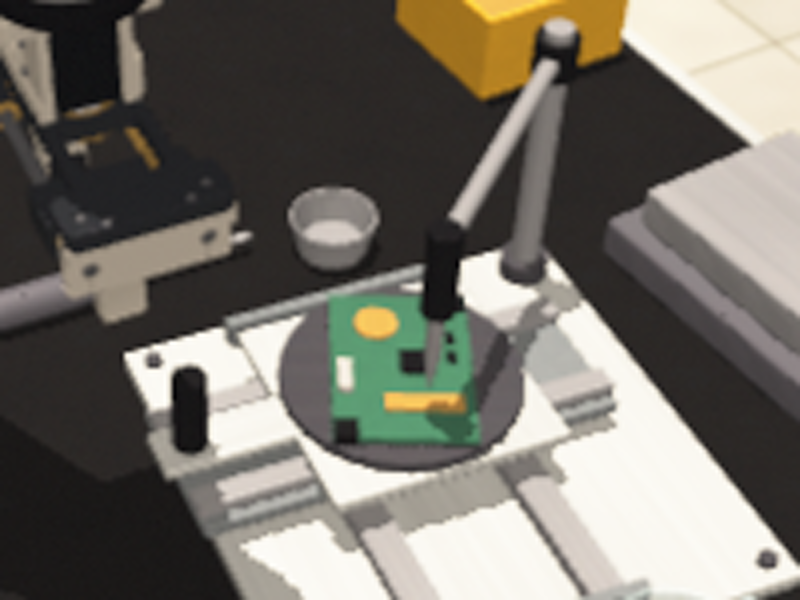

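The arm is clear of everything, the knob is free at (190,410), and the oblong pad is still under the needle at (425,402).

```bash
python3 -c "
from plant import close_job
print(close_job())"
```

```text
the job is handed in; nothing more can be done
None
```

I moved the stage by its knob, stopped both pads under the needle in order, let go and handed the job in at about 10 s.

- **Round pad:** I stopped it under the needle for over 1.2 s. The side and wrist views put it about 1 mm off.
- **Oblong pad:** The first move went about 7 mm too far in y, so I corrected it. After that the side view put the pad's middle within about 1 mm of the needle. The coarser wrist reading differed by about 2 mm along the pad.
- **Release:** The pad did not move when I opened the fingers and raised the arm. In the last picture the arm is clear of everything and the oblong pad is still under the needle.

The needle tip itself was hard to read in the first side picture, so I took its position from the needle holder and column. The wrist view later confirmed that position to about a pixel.

The force readings stayed at a few newtons throughout. I saw no contact with the board, nest or pointer, and none of the other things in view had moved. I did not take a final picture of the whole bench.

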